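Lock out the gas regulator, find the manifold's loose bolt and hold its cap open

ROBOT

A 6-joint arm with a two-finger parallel gripper is mounted at the origin on a cart in front of the work surface, level with it; the furniture and walls round the work are solid. World frame = base frame: x ahead of the robot, y to its left, z up, the work surface at z = 0. Lengths are in mm, angles in rad, forces in N, time in s.
With the tool pointing down it reaches from about 400 to 825 mm from the base axis. Payload 7 kg.
Tool frame: the origin (TCP) lies at the very end of the fingers, on their centre line; the grasp point (between the pads) lies 19 mm behind it; z points along the fingers, y is the line along which they close (so a half turn about z gives the same grasp; the last joint's range is limited). The gripper opens to 88 mm and grips with 3 to 60 N. Pads are 19 mm wide; open, the fingers measure 130 mm over their backs; the gripper's body (78 mm by 193 mm) begins 47 mm behind the grasp point.
Start: joints at [-0.853, 0.359, 0.012, 0, -1.224, -0.288], TCP at [281.237, -613.597, 226.561] pointing down, gripper open.
Joint ranges: [-3.07, 3.07], [-1.43, 2.12], [-1.02, 1.25], [-3.03, 1.67], [-3.05, -0], [-3.03, 3.03]. Speed limits (rad/s): [2.39, 2.39, 3.01, 3.14, 3.14, 3.14].

INTERFACE

Orientations are given as a 3x3 rotation matrix whose columns are the frame's x, y, z axes.
In Python, from cell import env gives the robot as it stands.
- The arm moves only by the shell command python3 -m crank 'ROWS' [FORCE]. ROWS is JSON, a list of rows, each a list of 3 entries, a list of its own where there are three numbers: the shift along the tool's x, y, z in m, then the turn, a rotation vector about the tool's x, y, z in rad, then the opening in per cent of the stroke, from 0 (shut) to 100 (fully open). In form: [[[tx, ty, tz], [rx, ry, rz], gripper], ...]. A call has 1 to 12 rows; each row shifts and turns the commanded pose from where the row before left it, along the tool's axes as they then stand; what a row does not reach is not made up. A row lasts 1/8 s, in which the tool goes at most 62.5 mm and 10.7 degrees, less where a joint would pass 70% of its speed; a pose out of reach is approached as far as the arm can. A call with a gripper value outside its range is refused whole. The fingers move at their own pace and stop on an object; FORCE is the grip in N (left out, the last holds). Time passes only in rows, so rows that do not move let the fingers close. It gives the time, the measured TCP pose, the force, the opening and the grip force at its end, in the units of the state.
- env.sense(): the state, without advancing time (a new reading comes with each control period).
- env.snapshot(name): name is "side" or "top"; returns the picture (480x640x3 uint8, blue, green, red); there is no depth.
- env.calibration(name): a dict with "intrinsics" (3x3 intrinsics, pixels), "extrinsics" (4x4, takes a point from world to camera coordinates). Camera axes: x right, y up, looking along -z (the intrinsics and any distortion apply to the point x, -y, -z); pixel columns grow to the right and rows downward; lengths in mm; the calibration is good to about 2 mm. A picture is of the moment at which its call begins. calibration takes no time and is no camera call.
- env.close_job(): hands the job in; it is judged then, once.
The state is a dict: "t": time; "joint_pos": joint angles; "qvel": joint speeds; "joint_efforts": joint torques, N m; "tcp_pos": TCP position; "eef_rot": TCP orientation; "wrist_force": force on the tool from outside, world axes, zero at the start; "moment": the same for the moment, N m; "grip_width": opening from 0.0 (shut) to 1.0 (fully open); "gripper_force": force on a finger pad.
Only numpy, scipy, OpenCV 4.12 (cv2) and the standard library are available. Lean on these libraries where they do the work, as an engineer would, in place of code of your own. Each camera call takes 0.05 s, during which the arm holds its last target. There are 200 camera calls.

TASK

Lock out the gas: turn the regulator's knob until its pointer stands at the white mark on the bezel, then slide the lock along its rails fully over the knob. Only after that, tap down on the manifold's bolts to find the one that is loose, the one that sinks, then take that bolt's cap by its thumb disc, lift it past 45 degrees and finish while still holding it up, not letting go. Lift no cap before its own bolt has sunk, keep the other two caps shut, and leave the things standing around where they are.

Things in the scene. Friction and masses are not known exactly. Their poses are not given: they have to be found in the camera images.
- regulator: Lockable gas regulator, fixed: grey base plate 200x200x20 mm, black knob, aluminium lock on two rails, and behind the knob (x = +85 to +135 mm) a brass valve body with a round gauge, 109 mm high. Origin: on the knob's axis, at worktop height. Its -x faces roughly the robot; its +y runs along the rails from the knob to the parked lock; z up.
- knob_top (a point): Top centre of the knob, 61 mm above the worktop. A disc 52 mm across carries an upright bar grip, 46 mm long, 12 mm thick (from 34 to 61 mm above the worktop), with a white pointer line on one half of its top and down that end. This frame turns with the knob: its own -x points along the bar to the pointer end.
- knob (a joint): Knob angle, rad; 0 = pointer exactly on the white mark, which lies on the bezel on the regulator's -x side; positive = turned counter-clockwise seen from above. Starts 0.6 to 1.3; turns freely from -0.5 to 1.6 with light friction (0.06 N m) and stays where it is left.
- lock_fin (a point): Top centre of the lock's grip fin, 100 mm above the worktop. The lock is an aluminium tunnel (78 mm wide, 52 mm long along the rails, roof 72 mm above the worktop) with an upright fin on its roof: 36 mm long across the rails, 14 mm thick along the rails, 28 mm high. Axes as the regulator's.
- lock (a joint): How far the lock has slid, m; 0 = parked 100 mm from the knob, grows as it slides along the regulator's -y, 0.100 = end stop, fully over the knob. Friction 1.5 N; stays where it is left.
- manifold: Gas manifold, fixed to the worktop: an aluminium block 74 mm (x) by 240 mm (y) by 54 mm high with three capped hexagon bolts in a row, 80 mm apart, at its y = +80 (bolt 1), 0 (bolt 2) and -80 mm (bolt 3). Origin: centre of its underside; z up. The caps' thumb discs stand out at its -x side, roughly toward the robot.
- bolt_1_top (a point): Top centre of bolt 1's hexagon head (25 mm over the corners), which stands through the hole of its cap, 76 mm above the worktop and 14 mm above the cap. Axes as the manifold's.
- bolt_1 (a joint): How far this bolt has been pushed down, m; 0 at the start for all three. The loose bolt, once a press overcomes its friction of 3 N, sinks 8 mm to its stop and stays down; a tight bolt does not move (under 1.5 mm at 20 N). Any of the three may be the loose one; it cannot be seen beforehand.
- cap_1_disc (a point): Centre of the thumb disc of cap 1: a disc 20 mm across and 14 mm thick, its axis parallel to the hinge (the manifold's y), at the end of a tongue 10 mm wide; shut, 59 mm above the worktop and 64 mm in front (-x) of the bolt's axis, its centre 27 mm in front of the block's face.
- cap_1 (a joint): Angle of this cap, rad: 0 shut, grows as the disc end is lifted, stop at 1.35. It weighs 80 g and falls shut when let go. The cap is a dark steel plate 48x46x6 mm with a 33 mm hole round the bolt's head; its hinge runs along the manifold's y, 31 mm behind (+x) the bolt's axis, 59 mm above the worktop, so the disc swings up and back on an arc of radius 95 mm.
- bolt_2_top (a point): Top centre of bolt 2's hexagon head (25 mm over the corners), which stands through the hole of its cap, 76 mm above the worktop and 14 mm above the cap. Axes as the manifold's.
- bolt_2 (a joint): How far this bolt has been pushed down, m; 0 at the start for all three. The loose bolt, once a press overcomes its friction of 3 N, sinks 8 mm to its stop and stays down; a tight bolt does not move (under 1.5 mm at 20 N). Any of the three may be the loose one; it cannot be seen beforehand.
- cap_2_disc (a point): Centre of the thumb disc of cap 2: a disc 20 mm across and 14 mm thick, its axis parallel to the hinge (the manifold's y), at the end of a tongue 10 mm wide; shut, 59 mm above the worktop and 64 mm in front (-x) of the bolt's axis, its centre 27 mm in front of the block's face.
- cap_2 (a joint): Angle of this cap, rad: 0 shut, grows as the disc end is lifted, stop at 1.35. It weighs 80 g and falls shut when let go. The cap is a dark steel plate 48x46x6 mm with a 33 mm hole round the bolt's head; its hinge runs along the manifold's y, 31 mm behind (+x) the bolt's axis, 59 mm above the worktop, so the disc swings up and back on an arc of radius 95 mm.
- bolt_3_top (a point): Top centre of bolt 3's hexagon head (25 mm over the corners), which stands through the hole of its cap, 76 mm above the worktop and 14 mm above the cap. Axes as the manifold's.
- bolt_3 (a joint): How far this bolt has been pushed down, m; 0 at the start for all three. The loose bolt, once a press overcomes its friction of 3 N, sinks 8 mm to its stop and stays down; a tight bolt does not move (under 1.5 mm at 20 N). Any of the three may be the loose one; it cannot be seen beforehand.
- cap_3_disc (a point): Centre of the thumb disc of cap 3: a disc 20 mm across and 14 mm thick, its axis parallel to the hinge (the manifold's y), at the end of a tongue 10 mm wide; shut, 59 mm above the worktop and 64 mm in front (-x) of the bolt's axis, its centre 27 mm in front of the block's face.
- cap_3 (a joint): Angle of this cap, rad: 0 shut, grows as the disc end is lifted, stop at 1.35. It weighs 80 g and falls shut when let go. The cap is a dark steel plate 48x46x6 mm with a 33 mm hole round the bolt's head; its hinge runs along the manifold's y, 31 mm behind (+x) the bolt's axis, 59 mm above the worktop, so the disc swings up and back on an arc of radius 95 mm.
- beaker_clear: Bystander: a small clear glass beaker, 49x55x54 mm; origin at the centre of its underside. Not to be disturbed.
- bottle_sq_a: Bystander: a white square-shouldered bottle, 69x69x116 mm; origin at the centre of its underside. Not to be disturbed.
- bottle_sq_b: Bystander: a second white square-shouldered bottle, 69x69x116 mm; origin at the centre of its underside. Not to be disturbed.
- hair_clip: Bystander: a hair clip, 43x82x36 mm; origin at the centre of its underside. Not to be disturbed.
- pen_blue: Bystander: a pen, 9x142x9 mm; origin at the centre of its underside. Not to be disturbed.
- forceps: Bystander: steel forceps, 13x124x9 mm; origin at the centre of its underside. Not to be disturbed.

How it is judged:
By the outcome, as a careful person would: the job done as asked, in the order asked, and still so for the second after the job is handed in, while the arm keeps its last pose, push and grip.
It also fails if it takes over 72 s, if anything falls off the work surface, if the arm or the gripper's body presses on something with over 40 N, if the wrist force passes 120 N, or if a joint passes its speed limit or range.

## Working session

There is one attempt and no reset: what is moved stays moved. The work goes in short steps, Python scripts to look and compute and a shell command to move; the robot and the scene stay as the last step left them, time stands still between calls to the robot, and variables do not carry over. Pictures are saved under pics/ and viewed, at most 10 in all, crops included, and the job is handed in when it is done.

```bash
ls; mkdir -p pics; python3 - <<'E'
from cell import env
import cv2
for n in("side","top"):
    cv2.imwrite(f"pics/{n}0.png",env.snapshot(n)); c=env.calibration(n); print(n,c)
s=env.sense();print(s)
E
```

```text
pics
side {'intrinsics': array([[538.14317733,   0.        , 322.21980768],
       [  0.        , 538.14317733, 241.90796387],
       [  0.        ,   0.        ,   1.        ]]), 'extrinsics': array([[-8.33886437e-01, -5.51849191e-01,  9.79187189e-03,
         4.62646004e+02],
       [ 3.32375063e-01, -4.87922699e-01,  8.07129641e-01,
        -2.29579132e+02],
       [-4.40636163e-01,  6.76309034e-01,  5.90293030e-01,
        -1.28333058e+03],
       [ 0.00000000e+00,  0.00000000e+00,  0.00000000e+00,
         1.00000000e+00]])}
top {'intrinsics': array([[487.86028749,   0.        , 321.60365588],
       [  0.        , 487.86028749, 247.47792201],
       [  0.        ,   0.        ,   1.        ]]), 'extrinsics': array([[-1.51567343e-03, -9.99976295e-01,  6.71654771e-03,
         1.63342109e+01],
       [ 9.88051599e-01, -4.62401679e-04,  1.54122755e-01,
        -5.37597401e+02],
       [-1.54115996e-01,  6.86989547e-03,  9.88028878e-01,
        -1.49956696e+03],
       [ 0.00000000e+00,  0.00000000e+00,  0.00000000e+00,
         1.00000000e+00]])}
{'t': 0.1, 'joint_pos': array([-8.52866920e-01,  3.59316874e-01,  1.11800763e-02, -3.14782582e-04,
       -1.22413367e+00, -2.88100418e-01]), 'qvel': array([ 0.00092014, -0.00173009,  0.00103963,  0.00064282,  0.0005954 ,
        0.00032274]), 'joint_efforts': array([ 6.18360718e-04, -5.84162486e+01,  2.93752670e+01,  7.01551527e+00,
        1.01989068e-02, -3.63406184e-05]), 'tcp_pos': array([ 281.07853981, -613.21303912,  225.72710901]), 'eef_rot': array([[-9.09081630e-01, -4.16617370e-01, -7.46737307e-04],
       [-4.16618018e-01,  9.09080703e-01,  1.30501942e-03],
       [ 1.35150716e-04,  1.49747340e-03, -9.99998870e-01]]), 'wrist_force': array([-0.62254048,  0.40303455,  0.67311989]), 'moment': array([ 0.08362816, -0.01447541, -0.03467719]), 'gripper_force': 0.0, 'grip_width': 0.9980990233626548}
```

View pics/top0.png

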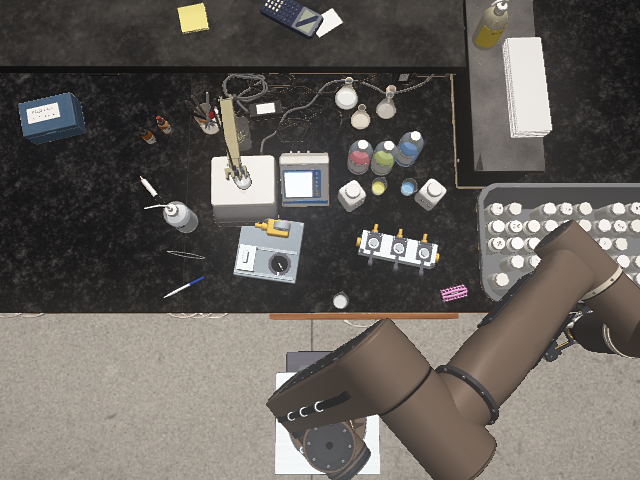

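View pics/side0.png

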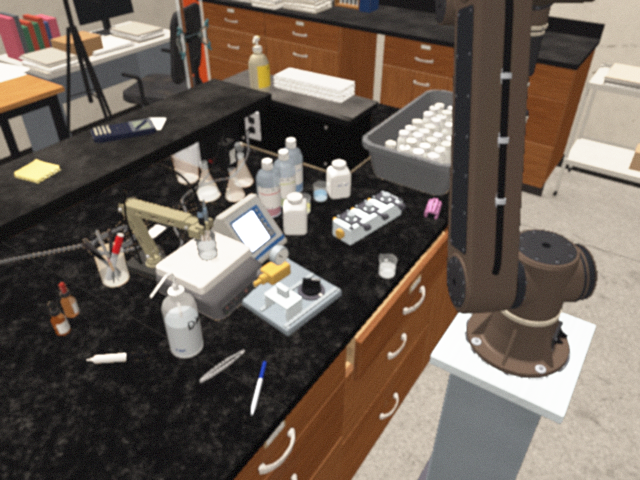

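The top view shows the regulator at about (268,252) with its knob at (280,264) and lock at (247,258). The manifold is at (398,247) with its bolts at (374,243), (399,248) and (424,253), and the beaker is at (340,300). I'll zoom in on these.

```bash
cat > h.py <<'E'
import numpy as np, cv2
from cell import env
def ray(n,u,v):
    c=env.calibration(n);E=c["extrinsics"];p=np.linalg.inv(c["intrinsics"])@[u,v,1]
    R=E[:3,:3];return -R.T@E[:3,3], R.T@np.array([p[0],-p[1],-p[2]])
def onz(n,u,v,z):
    o,d=ray(n,u,v);return o+d*(z-o[2])/d[2]
def proj(n,P):
    c=env.calibration(n);p=c["extrinsics"]@np.r_[P,1];q=c["intrinsics"]@np.array([p[0],-p[1],-p[2]]);return q[:2]/q[2]
def crop(im,x,y,w,h,k): return cv2.resize(im[y:y+h,x:x+w],None,fx=k,fy=k,interpolation=cv2.INTER_CUBIC)
E
python3 - <<'E'
from h import *
t=cv2.imread("pics/top0.png");s=cv2.imread("pics/side0.png")
a=np.hstack([crop(t,230,215,80,75,5),crop(t,350,220,100,75,4)]);a=a[:300] if 0 else a
E
python3 - <<'E'
from h import *
t=cv2.imread("pics/top0.png");s=cv2.imread("pics/side0.png")
o=np.zeros((600,800,3),np.uint8)
o[:300,:400]=crop(t,230,215,80,60+0,5)[:300];o[:300,400:]=crop(t,350,215,100,75,4)
o[300:,:400]=crop(s,240,255,100,75,4);o[300:,400:]=crop(s,325,180,100,75,4)
cv2.imwrite("pics/z0.png",o)
E
```

```text
Traceback (most recent call last):
ValueError: all the input array dimensions except for the concatenation axis must match exactly, but along dimension 0, the array at index 0 has size 375 and the array at index 1 has size 300
```

View pics/z0.png

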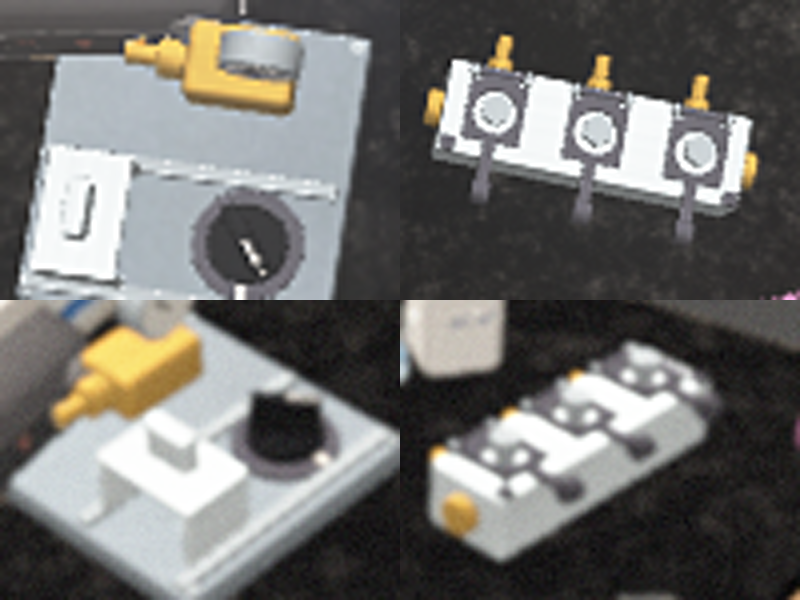

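```bash
python3 - <<'E'
from h import *
np.set_printoptions(precision=1,suppress=True)
A=lambda x,y,z:onz("top",230+x/5-.4,215+y/5-.4,z)
B=lambda x,y,z:onz("top",350+(x-400)/4-.4,215+y/4-.4,z)
c=[A(*p,72) for p in((50,148),(130,160),(118,282),(33,270))]
print("roof",np.mean(c,0),[np.linalg.norm(c[i]-c[i-1]) for i in range(4)])
for a,b in((3,0),(2,1)): d=c[b]-c[a];print("yaw x",np.arctan2(d[1],d[0]))
for a,b in((1,0),(2,3)): d=c[b]-c[a];print("yaw y",np.arctan2(d[1],d[0])-np.pi/2)
print("fin",A(77,207,100)); print("bezel",A(247,242,28),"mark",A(239,293,25))
p,q=A(243,238,61),A(265,277,61);print("ptr",p,q,np.arctan2(*(q-p)[1::-1]))
b=[B(494,108,76),B(596,130,76),B(699,149,76)];print("bolts",b,[np.linalg.norm(b[i+1]-b[i]) for i in(0,1)])
d=b[0]-b[2];print("yaw man",np.arctan2(d[1],d[0])-np.pi/2)
e=[B(482,192,66),B(581,212,66),B(684,232,66)];print("discs",e,[np.linalg.norm((e[i]-b[i])[:2]) for i in range(3)])
c=[B(*p,54) for p in((453,60),(753,118),(737,208),(435,152))];print("block",np.mean(c,0),[np.linalg.norm(c[i]-c[i-1]) for i in range(4)])
# side check
print("side: fin",onz("side",240+172/4,255+127/4,100))
for x,y in((508,457),(582,415),(648,375)):print("side bolt",onz("side",325+(x-400)/4,180+(y-300)/4,76))
for x,y in((568,488),(636,444),(706,404)):print("side disc",onz("side",325+(x-400)/4,180+(y-300)/4,59))
for n,u,v,z in(("top",340,300,27),("top",430,193,80),("top",351,195,80),("top",454,293,15)):print(n,onz(n,u,v,z))
E
```

```text
roof [501.6 248.7  72. ] [np.float64(76.41418866265299), np.float64(50.203264539938296), np.float64(76.06237414369276), np.float64(52.84601578416987)]
yaw x -0.11254669134369184
yaw x -0.07759999310414359
yaw y -0.15084869022361103
yaw y -0.14139220440916556
fin [502.5 248.1 100. ]
bezel [490.  150.8  28. ] mark [457.9 155.7  25. ]
ptr [488.4 150.7  61. ] [464.1 136.8  61. ] -2.622294877536527
bolts [array([ 550.6, -143.4,   76. ]), array([ 533.3, -222. ,   76. ]), array([ 518.4, -301.2,   76. ])] [np.float64(80.45922995130356), np.float64(80.60168812606472)]
yaw man -0.20101567170950307
discs [array([ 486.4, -134.1,   66. ]), array([ 470.7, -210.4,   66. ]), array([ 455.2, -289.6,   66. ])] [np.float64(64.90464102646723), np.float64(63.64783447307363), np.float64(64.3393091675711)]
block [ 533.4 -224.2   54. ] [np.float64(74.82501946183389), np.float64(239.64760404374636), np.float64(72.71221632506757), np.float64(239.17591791708668)]
side: fin [499.9 252.9 100. ]
side bolt [ 530.4 -117.4   76. ]
side bolt [ 513.9 -196.5   76. ]
side bolt [ 500.  -274.5   76. ]
side disc [ 486.5 -129.5   59. ]
side disc [ 473.3 -208.2   59. ]
side disc [ 455.4 -287.5   59. ]
top [373.1 -41.8  27. ]
top [ 704.5 -324.4   80. ]
top [698.  -76.3  80. ]
top [ 395.3 -404.4   15. ]
```

```bash
cat >> h.py <<'E'
def go(P,yaw=None):
    "shift (mm) in tool axes to P, and turn about tool z bringing tool y to heading yaw (do shift first)"
    s=env.sense();R=s["eef_rot"];d=R.T@(np.array(P,float)-s["tcp_pos"])
    y=np.arctan2(R[1,1],R[0,1]);t=0 if yaw is None else -(yaw-y)
    print("t %.2f"%s["t"],"tcp",s["tcp_pos"].round(1),"shift",d.round(1),"len %.0f"%np.linalg.norm(d),"rz %.3f"%t,"F",s["wrist_force"].round(1),"grip %.3f %.1f"%(s["grip_width"],s["gripper_force"]))
E
python3 - <<'E'
from h import *
go([489,150.5,150],2.09)
E
```

```text
t 0.10 tcp [ 281.1 -613.2  225.7] shift [-507.2  607.5   76.6] len 795 rz -0.089 F [-0.6  0.4  0.7] grip 0.998 0.0
```

```bash
python3 -m crank '[[[-0.018,0.022,0],[0,0,0],70],[[-0.036,0.043,0],[0,0,0],70],[[-0.036,0.043,0],[0,0,0],70],[[-0.036,0.043,0],[0,0,0],70],[[-0.036,0.043,0],[0,0,0],70],[[-0.036,0.043,0],[0,0,0],70],[[-0.036,0.043,0],[0,0,0],70],[[-0.036,0.043,0],[0,0,0],70],[[-0.036,0.043,0],[0,0,0],70],[[-0.036,0.043,0],[0,0,0],70],[[-0.036,0.043,0],[0,0,0],70],[[-0.036,0.043,0],[0,0,0],70]]'
python3 -m crank '[[[-0.036,0.043,0.005],[0,0,0],70],[[-0.036,0.043,0.02],[0,0,0],70],[[-0.02,0.025,0.02],[0,0,-0.09],70],[[0,0,0.02],[0,0,0],70],[[0,0,0],[0,0,0],70]]'
python3 - <<'E'
from h import *
go([489,150.5,70],2.09)
for n in("top","side"):cv2.imwrite(f"pics/{n}1.png",env.snapshot(n))
t=cv2.imread("pics/top1.png");s=cv2.imread("pics/side1.png")
cv2.imwrite("pics/z1.png",np.hstack([crop(t,230,200,80,120,5),crop(s,240,210,80,120,5)]))
print(proj("side",[489,150.5,61]))
E
```

```text
t: 1.6
tcp_pos: [451.3, 10.8, 226.7]
eef_rot: [[-0.909, -0.417, 0.0], [-0.417, 0.909, 0.0], [-0.0, 0.0, -1.0]]
wrist_force: [0.4, -0.4, -0.9]
grip_width: 0.707
gripper_force: 0.0
t: 2.22
tcp_pos: [487.5, 147.8, 159.9]
eef_rot: [[-0.868, -0.497, -0.003], [-0.497, 0.868, -0.002], [0.004, -0.0, -1.0]]
wrist_force: [0.0, -0.2, 0.8]
grip_width: 0.701
gripper_force: 0.0
t 2.23 tcp [487.5 147.8 159.9] shift [-3.   1.6 89.8] len 90 rz 0.001 F [ 0.  -0.2  0.8] grip 0.701 0.0
[311.31449048 277.98631726]
```

View pics/z1.png

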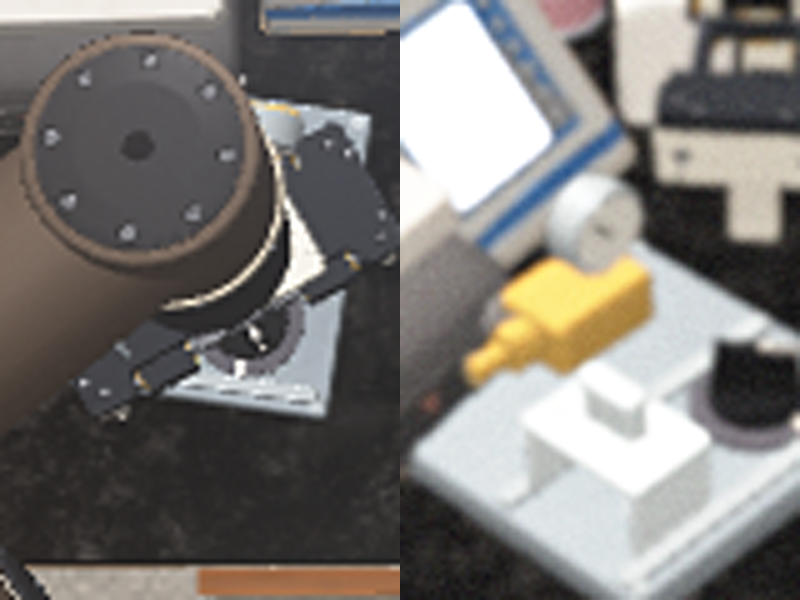

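Knob top appears at about (311,279) in the side view against a predicted (311,278), and the fingers are above it, so I'll descend.

```bash
python3 -m crank '[[[-0.003,0.0016,0.03],[0,0,0],60],[[0,0,0.04],[0,0,0],60],[[0,0,0.03],[0,0,0],50],[[0,0,0.016],[0,0,0],30],[[0,0,0],[0,0,0],0],[[0,0,0],[0,0,0],0],[[0,0,0],[0,0,0],0],[[0,0,0],[0,0,0],0],[[0,0,0],[0,0,0],0]]' 15
```

```text
t: 3.45
tcp_pos: [491.3, 151.4, 46.8]
eef_rot: [[-0.868, -0.497, 0.002], [-0.497, 0.868, 0.001], [-0.002, -0.0, -1.0]]
wrist_force: [-1.2, -0.0, 6.9]
grip_width: 0.137
gripper_force: 14.9
```

```bash
python3 - <<'E'
from h import *
t=cv2.imread("pics/top0.png")[215:295,225:315]
hsv=cv2.cvtColor(t,cv2.COLOR_BGR2HSV)
m=((hsv[...,2]>125)&(hsv[...,0]>85)&(hsv[...,0]<120)&(hsv[...,1]>15)).astype(np.uint8)
ys,xs=np.nonzero(m);
def fit(pts):
    P=np.array([onz("top",225+x,215+y,20)[:2] for x,y in pts],np.float32)
    v=cv2.fitLine(P,cv2.DIST_HUBER,0,.01,.01).ravel();return np.arctan2(v[1],v[0]),v[2:]
rows=range(20,55)
r=[(np.nonzero(m[y])[0].max(),y) for y in rows if m[y].any()]
l=[(np.nonzero(m[y])[0].min(),y) for y in rows if m[y].any()]
b=[(x,np.nonzero(m[:,x])[0].max()) for x in range(15,65) if m[:,x].any()]
for n,p in(("right",r),("left",l),("bottom",b)):print(n,fit(p))
# mark: white blob
c=onz("top",277.4,273.2,25);print(c)
E
```

```text
right (np.float32(-0.14540994), array([526.48395,  88.91055], dtype=float32))
left (np.float32(-0.14440107), array([530.4671 , 285.15717], dtype=float32))
bottom (np.float32(1.424721), array([442.69305, 197.11174], dtype=float32))
[457.86180153 155.74199881  25.        ]
```

Three plate edges agree on a yaw of -0.145, so I'll turn the knob by 0.666.

```bash
python3 -m crank '[[[0,0,0],[0,0,0.11],0],[[0,0,0],[0,0,0.111],0],[[0,0,0],[0,0,0.111],0],[[0,0,0],[0,0,0.111],0],[[0,0,0],[0,0,0.111],0],[[0,0,0],[0,0,0.112],0],[[0,0,0],[0,0,0],0],[[0,0,0],[0,0,0],0]]'
python3 -c "
from h import *
go([491,151.4,46.8],1.425)"
```

```text
t: 4.45
tcp_pos: [491.5, 150.3, 46.8]
eef_rot: [[-0.989, 0.145, 0.002], [0.145, 0.989, -0.001], [-0.002, -0.0, -1.0]]
wrist_force: [3.5, -7.2, 7.9]
grip_width: 0.136
gripper_force: 15.0
t 4.45 tcp [491.5 150.3  46.8] shift [0.6 1.  0. ] len 1 rz 0.000 F [ 3.5 -7.2  7.9] grip 0.136 15.0
```

```bash
python3 -m crank '[[[0,0,0],[0,0,0],40],[[0,0,0],[0,0,0],40],[[0,0,0],[0,0,0],40],[[0,0,-0.02],[0,0,0],40],[[0,0,-0.045],[0,0,0],50],[[0,0.03,-0.02],[0,0,0],50],[[0,0.045,0],[0,0,0],60],[[0,0.025,0],[0,0,0],60],[[0,0,0],[0,0,0],60]]'
python3 - <<'E'
from h import *
go([503.5,249.5,76],1.425)
for n in("top","side"):cv2.imwrite(f"pics/{n}2.png",env.snapshot(n))
t=cv2.imread("pics/top2.png");s=cv2.imread("pics/side2.png")
cv2.imwrite("pics/z2.png",np.hstack([crop(t,230,220,80,100,5),crop(s,260,220,80,100,5)]))
E
```

```text
t: 5.58
tcp_pos: [504.9, 251.3, 129.9]
eef_rot: [[-0.99, 0.144, -0.001], [0.144, 0.99, -0.001], [0.001, -0.001, -1.0]]
wrist_force: [-0.5, -0.2, 0.7]
grip_width: 0.598
gripper_force: 0.0
t 5.58 tcp [504.9 251.3 129.9] shift [ 1.1 -1.9 53.9] len 54 rz 0.001 F [-0.5 -0.2  0.7] grip 0.598 0.0
```

View pics/z2.png

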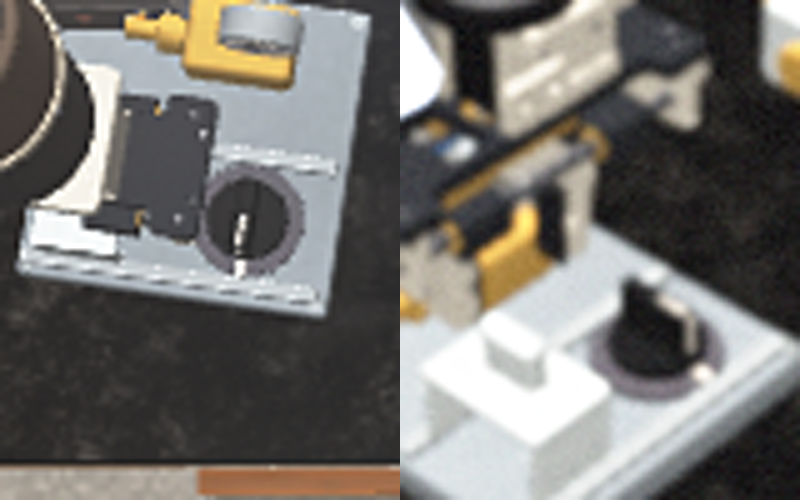

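The pointer now runs from about (279.2,263) to (277.8,270.6) towards the mark at (277.8,273.6), so it's on the mark. Next is the fin.

```bash
python3 - <<'E'
from h import *
A=lambda x,y,z:onz("top",230+x/5-.4,220+y/5-.4,z)
p,q=A(246,215,61),A(240,248,61);d=q-p;print(p,q,np.arctan2(-d[1],-d[0]))
E
python3 -m crank '[[[0,-0.002,0.02],[0,0,0],55],[[0,0,0.02],[0,0,0],40],[[0,0,0.013],[0,0,0],30],[[0,0,0],[0,0,0],0],[[0,0,0],[0,0,0],0],[[0,0,0],[0,0,0],0],[[0,0,0],[0,0,0],0]]' 25
```

```text
[487.17656911 148.78722737  61.        ] [466.60118672 152.25276737  61.        ] -0.16686520030946597
t: 6.55
tcp_pos: [505.1, 248.1, 78.1]
eef_rot: [[-0.989, 0.145, 0.001], [0.145, 0.989, 0.001], [-0.001, 0.001, -1.0]]
wrist_force: [1.6, -0.0, -0.5]
grip_width: 0.159
gripper_force: 25.0
```

```bash
python3 -m crank '[[[0,-0.01,0],[0,0,0],0],[[0,-0.015,0],[0,0,0],0],[[0,-0.015,0],[0,0,0],0],[[0,-0.015,0],[0,0,0],0],[[0,-0.015,0],[0,0,0],0],[[0,-0.015,0],[0,0,0],0],[[0,-0.01,0],[0,0,0],0],[[0,-0.006,0],[0,0,0],0],[[0,-0.002,0],[0,0,0],0],[[0,0,0],[0,0,0],0],[[0,0,0],[0,0,0],0]]'
```

```text
t: 7.92
tcp_pos: [491.0, 149.8, 78.1]
eef_rot: [[-0.989, 0.145, 0.004], [0.145, 0.989, 0.006], [-0.003, 0.007, -1.0]]
wrist_force: [-3.3, 20.5, 1.0]
grip_width: 0.161
gripper_force: 25.0
```

The lock moved 99.3 mm with 20 N at the stop. I'll release, lift and check.

```bash
python3 -m crank '[[[0,0,0],[0,0,0],50],[[0,0,0],[0,0,0],50],[[0,0,0],[0,0,0],50],[[0,0,-0.03],[0,0,0],50],[[0,0,-0.04],[0,0,0],50],[[0,-0.02,-0.02],[0,0,0],0],[[0,-0.05,0],[0,0,0],0],[[0,-0.05,0],[0,0,0.055],0],[[0,-0.05,0],[0,0,0],0],[[0,-0.05,0],[0,0,0],0],[[0,0,0],[0,0,0],0]]'
python3 - <<'E'
from h import *
go([550,-143.8,90],1.37)
t=env.snapshot("top");s=env.snapshot("side")
cv2.imwrite("pics/z3.png",np.hstack([crop(t,230,215,80,80,5),crop(s,245,235,80,80,5)]))
E
```

```text
t: 9.3
tcp_pos: [450.4, -73.6, 167.1]
eef_rot: [[-0.979, 0.204, -0.002], [0.204, 0.979, -0.0], [0.002, -0.001, -1.0]]
wrist_force: [-0.3, 1.0, -0.2]
grip_width: 0.005
gripper_force: 0.0
t 9.30 tcp [450.4 -73.6 167.1] shift [-111.9  -48.3   77. ] len 144 rz -0.005 F [-0.3  1.  -0.2] grip 0.005 0.0
```

View pics/z3.png

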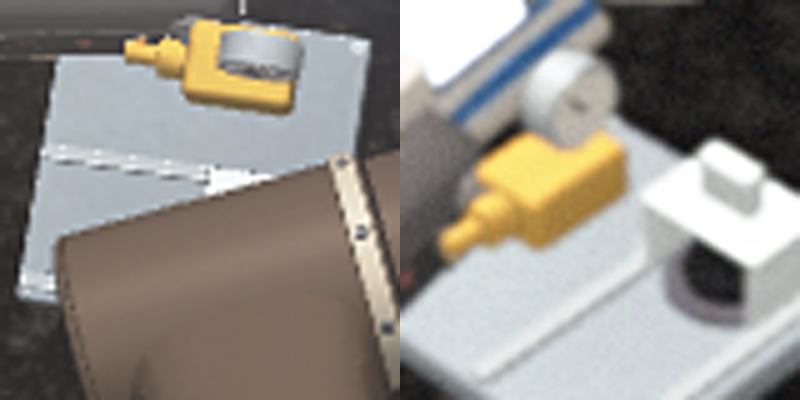

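The side view shows the lock over the knob, with the fin top at about (312,266). I'm moving on to bolt 1.

```bash
python3 -c "
from h import *
print(proj('side',[490.5,150,100]))"
python3 -m crank '[[[-0.04,-0.016,0.01],[0,0,0],0],[[-0.04,-0.016,0.02],[0,0,0],0],[[-0.032,-0.016,0.025],[0,0,0],0],[[0,0,0.022],[0,0,0],0],[[0,0,0],[0,0,0],0]]'
python3 -c "
from h import *
go([550,-143.8,76],1.37)"
```

```text
[310.89679324 265.63014293]
t: 10.02
tcp_pos: [551.2, -139.4, 88.3]
eef_rot: [[-0.98, 0.199, -0.005], [0.199, 0.98, -0.0], [0.005, -0.001, -1.0]]
wrist_force: [-0.9, -0.7, 0.4]
grip_width: 0.001
gripper_force: 0.0
t 10.03 tcp [ 551.2 -139.4   88.3] shift [ 0.2 -4.5 12.3] len 13 rz -0.000 F [-0.9 -0.7  0.4] grip 0.001 0.0
```

```bash
python3 -m crank '[[[0,-0.0045,0.005],[0,0,0],0],[[0,0,0.004],[0,0,0],0],[[0,0,0.003],[0,0,0],0],[[0,0,0.002],[0,0,0],0],[[0,0,0],[0,0,0],0]]'
```

```text
t: 10.65
tcp_pos: [551.5, -144.4, 76.6]
eef_rot: [[-0.98, 0.2, 0.0], [0.2, 0.98, 0.0], [-0.0, 0.0, -1.0]]
wrist_force: [0.4, -0.2, -0.7]
grip_width: 0.008
gripper_force: 0.0
```

```bash
python3 -m crank '[[[0,0,0.002],[0,0,0],0],[[0,0,0],[0,0,0],0]]';python3 -m crank '[[[0,0,0.0015],[0,0,0],0],[[0,0,0],[0,0,0],0]]'
```

```text
t: 10.9
tcp_pos: [551.8, -144.5, 75.9]
eef_rot: [[-0.98, 0.199, 0.001], [0.199, 0.98, -0.0], [-0.001, -0.0, -1.0]]
wrist_force: [-3.2, 1.9, 12.6]
grip_width: 0.007
gripper_force: 5.7
t: 11.15
tcp_pos: [551.9, -144.5, 75.8]
eef_rot: [[-0.98, 0.199, 0.002], [0.199, 0.98, -0.001], [-0.002, -0.0, -1.0]]
wrist_force: [-7.3, 3.8, 23.5]
grip_width: 0.01
gripper_force: 11.7
```

At 23 N bolt 1 stays at 75.8 mm, so it's tight. On to bolt 2.

```bash
python3 -m crank '[[[0,0,-0.015],[0,0,0],0],[[0,-0.04,0],[0,0,0],0],[[0,-0.04,0],[0,0,0],0],[[0,0,0.009],[0,0,0],0],[[0,0,0],[0,0,0],0]]'
python3 -c "
from h import *
go([534.1,-222.2,76],1.37)"
python3 -m crank '[[[0,0,0.003],[0,0,0],0],[[0,0,0],[0,0,0],0]]';python3 -m crank '[[[0,0,0.0015],[0,0,0],0],[[0,0,0],[0,0,0],0]]'
```

```text
t: 11.78
tcp_pos: [535.1, -222.9, 78.5]
eef_rot: [[-0.98, 0.201, -0.001], [0.201, 0.98, 0.0], [0.001, 0.0, -1.0]]
wrist_force: [0.4, 1.1, 0.4]
grip_width: 0.009
gripper_force: 0.0
t 11.78 tcp [ 535.1 -222.9   78.5] shift [1.1 0.5 2.5] len 3 rz -0.001 F [0.4 1.1 0.4] grip 0.009 0.0
t: 12.02
tcp_pos: [535.9, -222.2, 76.1]
eef_rot: [[-0.98, 0.199, 0.0], [0.199, 0.98, -0.0], [-0.0, 0.0, -1.0]]
wrist_force: [-0.5, 0.4, -0.3]
grip_width: 0.004
gripper_force: 0.0
t: 12.28
tcp_pos: [535.9, -222.5, 74.7]
eef_rot: [[-0.98, 0.199, 0.0], [0.199, 0.98, 0.0], [-0.0, 0.0, -1.0]]
wrist_force: [0.7, 1.3, 0.3]
grip_width: 0.007
gripper_force: 0.4
```

```bash
python3 -m crank '[[[0,0,0.002],[0,0,0],0],[[0,0,0],[0,0,0],0]]';python3 -m crank '[[[0,0,0.002],[0,0,0],0],[[0,0,0],[0,0,0],0]]'
```

```text
t: 12.52
tcp_pos: [535.7, -222.8, 72.5]
eef_rot: [[-0.98, 0.2, 0.0], [0.2, 0.98, -0.0], [-0.0, 0.0, -1.0]]
wrist_force: [0.4, 0.2, 0.6]
grip_width: 0.0
gripper_force: 0.4
t: 12.78
tcp_pos: [535.5, -222.9, 70.4]
eef_rot: [[-0.98, 0.2, -0.0], [0.2, 0.98, -0.0], [0.0, -0.0, -1.0]]
wrist_force: [0.1, 0.9, 0.1]
grip_width: 0.006
gripper_force: 0.2
```

```bash
python3 -m crank '[[[0,0,0.002],[0,0,0],0],[[0,0,0],[0,0,0],0]]';python3 -m crank '[[[0,0,0.0015],[0,0,0],0],[[0,0,0],[0,0,0],0]]'
```

```text
t: 13.02
tcp_pos: [535.5, -222.9, 68.3]
eef_rot: [[-0.98, 0.2, -0.0], [0.2, 0.98, -0.0], [0.0, -0.0, -1.0]]
wrist_force: [0.7, -0.6, 0.7]
grip_width: 0.004
gripper_force: 0.2
t: 13.28
tcp_pos: [535.6, -223.0, 68.2]
eef_rot: [[-0.98, 0.199, 0.0], [0.199, 0.98, -0.0], [-0.0, -0.0, -1.0]]
wrist_force: [-3.3, 1.9, 12.0]
grip_width: 0.005
gripper_force: 6.1
```

Bolt 2 sank 8 mm, stopping at 68.2 with 12 N, so it's the loose one. Now its disc.

```bash
python3 -m crank '[[[0,0,-0.03],[0,0,0],0],[[0.032,0,-0.012],[0,0,0],50],[[0.032,0,0],[0,0,0],50],[[0,0,0],[0,0,0],50],[[0,0,0],[0,0,0],50]]'
python3 - <<'E'
from h import *
go([471.8,-209.6,46],1.37)
t=env.snapshot("top");s=env.snapshot("side")
print(proj("side",[471.8,-209.6,59]))
cv2.imwrite("pics/z4.png",np.hstack([crop(t,350,215,80,100,5),crop(s,330,170,80,100,5)]))
E
```

```text
t: 13.9
tcp_pos: [473.3, -210.2, 109.3]
eef_rot: [[-0.98, 0.2, 0.001], [0.2, 0.98, -0.0], [-0.001, -0.0, -1.0]]
wrist_force: [-0.5, 0.1, 0.1]
grip_width: 0.398
gripper_force: 0.0
t 13.90 tcp [ 473.3 -210.2  109.3] shift [ 1.6  0.3 63.3] len 63 rz -0.000 F [-0.5  0.1  0.1] grip 0.398 0.0
[384.6707878  215.93786129]
```

View pics/z4.png

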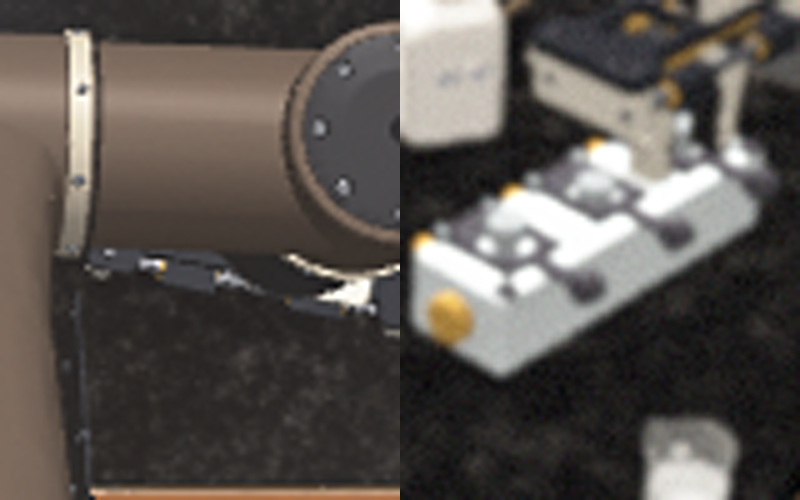

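Disc 2 appears at (384.8,216) in the side view, where predicted (384.7,215.9). Descending.

```bash
python3 -m crank '[[[0.0015,0,0.02],[0,0,0],50],[[0,0,0.025],[0,0,0],50],[[0,0,0.018],[0,0,0],40],[[0,0,0],[0,0,0],0],[[0,0,0],[0,0,0],0],[[0,0,0],[0,0,0],0],[[0,0,0],[0,0,0],0],[[0,0,0],[0,0,0],0]]' 25
```

```text
t: 15.0
tcp_pos: [471.9, -211.1, 47.1]
eef_rot: [[-0.98, 0.2, 0.001], [0.2, 0.98, -0.002], [-0.001, -0.001, -1.0]]
wrist_force: [-0.3, -9.7, -1.4]
grip_width: 0.156
gripper_force: 25.0
```

```bash
python3 -m crank '[[[0,-0.001,-0.0083],[0,0,0],0],[[-0.0014,0,-0.0082],[0,0,0],0],[[-0.0043,0,-0.016],[0,0,0],0],[[-0.007,0,-0.015],[0,0,0],0],[[0,0,0],[0,0,0],0]]'
```

```text
t: 15.62
tcp_pos: [484.0, -213.7, 95.0]
eef_rot: [[-0.98, 0.2, 0.001], [0.2, 0.98, -0.001], [-0.001, -0.0, -1.0]]
wrist_force: [-2.1, -5.6, 2.9]
grip_width: 0.157
gripper_force: 25.0
```

```bash
python3 -m crank '[[[-0.0095,-0.0005,-0.0136],[0,0,0],0],[[-0.0117,0,-0.0117],[0,0,0],0],[[-0.0136,0,-0.0095],[0,0,0],0],[[0,0,0],[0,0,0],0],[[0,0,0],[0,0,0],0]]'
python3 - <<'E'
from h import *
s=env.snapshot("side");t=env.snapshot("top")
go([471.9,-211.1,47.1])
cv2.imwrite("pics/z5.png",np.hstack([crop(s,330,150,80,110,5),crop(s,240,210,80,110,5)]))
E
```

```text
t: 16.25
tcp_pos: [517.1, -220.6, 128.6]
eef_rot: [[-0.98, 0.2, 0.0], [0.2, 0.98, -0.0], [-0.0, -0.0, -1.0]]
wrist_force: [-3.6, -0.6, 5.5]
grip_width: 0.158
gripper_force: 25.0
t 16.35 tcp [ 517.1 -220.6  128.6] shift [46.2  0.3 81.5] len 94 rz 0.000 F [-3.5 -0.5  4.7] grip 0.159 25.0
```

View pics/z5.png

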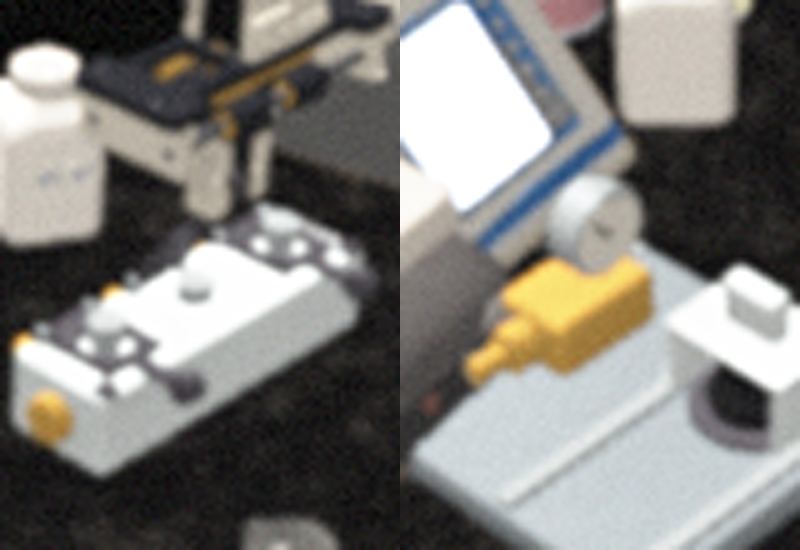

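Cap 2 is up about 60° and still gripped, caps 1 and 3 are shut, and the lock stands over the knob with the fin top at about (311.4,266.6). Handing in.

```bash
python3 -c "
from cell import env
print(env.close_job())"
```

```text
the job is handed in; nothing more can be done
None
```

I handed in the job at about 16 s: knob on its mark to within about 1°, lock slid to its stop over the knob, loose bolt found (bolt 2), and its cap held up at about 60° with the other two shut.

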